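Book the garnish tins into the drinks trolley's drawer

TASK

Stand every garnish tin and the open jar together on the reader's mat, each upright and wholly on the mat with its brown paper label squarely facing the reader's dark window, so that they are all read at once. Then stand them all in the open drawer, set the loose lid on the jar so that it sits seated and level, and slide the drawer fully shut. Leave the two glass tumblers and the jigger where they are.

Things in the scene. Friction and masses are not known exactly. Their poses are not given: they have to be found in the camera images.
- tin0: Sealed round steel tin, 54 mm across, 58 mm tall, 150 to 310 g, upright at the start. Origin: centre of its underside, z up. Flat brown paper label, 26 mm wide, on the side its own +x points to; a brown paper seal strip 9 mm wide runs from the label over the edge to the middle of the top, so it shows from above where the label is. May be absent; at least one of the two tins is there.
- tin1: A second sealed tin, the same as tin0. May be absent.
- tin0_label (a point): Middle of tin0's label: 28 mm out along its own +x, 30 mm above its underside.
- tin1_label (a point): Middle of tin1's label: 28 mm out along its own +x, 30 mm above its underside.
- jar: Open round steel jar, lid off, 54 mm across, 48 mm inside, 55 mm tall, wall 3 mm, 200 g, upright. Origin: centre of its underside, z up; rim at 55 mm. Brown paper label, 26 mm wide, on the side its own +x points to; a brown paper tab 12 mm wide stands out 8 mm on that side, 10 mm below the rim (label and tab do not hinder fingers). Always present.
- jar_label (a point): Middle of the jar's label: 28 mm out along its own +x, 30 mm above its underside.
- lid: The jar's loose lid, knob up on the trolley, 60 g: steel disc 60 mm across and 4 mm thick, under it a tapered plug 42 mm across and 6 mm deep that goes inside the jar's rim, on it a dark wooden knob 16 mm across. Origin: centre of the plug's underside, z up; disc from 6 to 10 mm, knob from 10 to 28 mm. Seated, its origin is 49 mm above the jar's origin.
- reader: Stock reader, fixed, yaw varies: black rubber mat 100 mm (x) by 290 mm (y), 3 mm thick, and along its far, +x edge a grey block 290 mm wide, 45 mm deep, 50 mm tall, whose near face is 62 mm from the origin. Origin: under the mat's centre, at table height; +x points from mat to block, so labels must point along its +x.
- reader_window (a point): Middle of the reader's dark window on the block's face towards the mat, 62 mm along the reader's +x, 28 mm above the trolley's top. The window is 250 mm wide along y.
- unit: Low dark wooden drawer unit, fixed to the trolley, yaw varies: 220 mm deep (x), 320 mm wide (y), 115 mm tall, open to its -x side, where the drawer comes out. Origin: centre of its underside.
- drawer (a joint): How far the drawer is pulled out of the unit along the unit's -x, in m: 0 is fully shut, 0.17 its stop; it stands open at the start. Slides with about 1 to 2 N.
- drawer_in (a point): Centre of the drawer's inner floor (moves with the drawer, axes as the unit's), 15 mm above the trolley's top. Inside 185 mm (x) by 286 mm (y); side walls rise 40 mm above the floor. Front panel 12 mm thick, rising 89 mm above the floor, its outer face 110 mm along -x from here. The unit's front edge is (joint - 98 mm) along +x from here. Headroom in the unit above the floor 92 mm.
- drawer_handle (a point): Middle of the drawer's bar handle, a horizontal brass bar 120 mm long along y, standing 35 mm off the front panel, 78 mm above the trolley's top.
- tumbler: Clear glass tumbler, thick-walled, 78 mm across, 85 mm tall; origin at the centre of its underside. To be left alone.
- tumbler2: A second clear glass tumbler, the same. To be left alone.
- jigger: Chrome jigger, hourglass shape, 44 mm across, 80 mm tall; origin at the centre of its underside. To be left alone.
There are look-alikes about, which are no part of the job. What is shaped like the tin1 but purple or yellow is not meant.

How it is judged:
By the outcome, as a careful person would: the job done as asked, in the order asked, and still so for the second after the job is handed in, with the robot touching nothing.
Of tin0, tin1 only 1 to 2 are there at a start; the rules pass over those that are not, and their reading is None.
At some moment in a run one of tin0, tin1 may be knocked a few centimetres aside while the robot is not near it.
It also fails if it takes over 210 s, if anything falls off the work surface, if the arm or the gripper's body presses on something with over 40 N, if the wrist force passes 120 N, or if a joint passes its speed limit or range.

ROBOT

A 6-joint arm with a two-finger parallel gripper is mounted at the origin on the work surface. World frame = base frame: x ahead of the robot, y to its left, z up, the work surface at z = 0. Lengths are in mm, angles in degrees, forces in N, time in s.
With the tool pointing down it reaches from about 300 to 775 mm from the base axis. Payload 14.6 kg.
Tool frame: the origin (TCP) lies on the centre line of the jaws, within the pads' length; the fingertips stand 14 mm ahead of it and the grasp point (between the pads) lies 5 mm behind it; z points along the fingers, y is the direction in which the jaws open and shut (so a half turn about z gives the same grasp; the last joint's range is limited). The gripper opens to 94 mm and grips with 3 to 60 N. Pads are 16 mm wide; open, the fingers measure 119 mm over their backs; the gripper's body (75 mm by 177 mm) begins 78 mm behind the grasp point.
Start: joints at [65.684, 17.183, 87.147, -0, 75.671, -3.816], TCP at [192.615, 515.159, 185.846] pointing down, gripper open.
Joint ranges: [-173.82, 173.82], [-45.26, 126.66], [13.44, 144.39], [-59.66, 239.66], [0, 175.72], [-146.38, 146.38]. Speed limits (degrees/s): [127.2, 127.2, 147.25, 180, 180, 180].

INTERFACE

Orientations are given as [roll, pitch, yaw] about the fixed x, y, z axes, in that order (R = Rz(yaw) Ry(pitch) Rx(roll)).
In Python, from cell import * gives the robot as it stands. Calls block until the motion is done:
- movep(position, orientation): joint-space move of the TCP to a pose.
- movel(position, v=150, frame=None, threshold=None): straight line of the TCP; frame=None keeps the orientation; v is the mean speed in mm/s. With threshold (N) it stops when the force on the tool has changed by that much, and returns True; else False.
- move_joints(angles): joint-space move.
- open_gripper() and grab(): open the fingers fully, or close them until they stop; the grip force is fixed at half the most.
- hold(seconds).
- inverse_kinematics(position, orientation): joint angles nearest the present ones, or None.
- capture(name): name is "scene" or "top" or "wrist"; returns a dict with "color" (420x560x3 uint8, red, green, blue), "range_z" (420x560 float32, mm along the optical axis (not along the pixel's ray), 0 where there is no reading), "intrinsics" (3x3 intrinsics, pixels), "k1" (the pictures are not rectified: a ray, as slopes to the right and down, at radius r is drawn at 1 + k1 r^2 times it, then the intrinsics apply), "view" (4x4, takes a point from world to camera coordinates); the wrist camera has in their place "hand_eye" (4x4, takes a point from camera to tool coordinates, whose origin is the TCP and whose axes are the flange's). Camera axes: x right, y down, z forward; pixel columns grow to the right and rows downward; lengths in mm; the calibration is good to about 2 mm. A picture is of the moment at which its call begins: read the wrist's pose just before it.
A pose or a line that the arm cannot do raises PlanningError and nothing moves.
- finish_job(): hands the job in, once; it reports no verdict.
Readings, each from a call of its own:
- read_time(): time.
- read_qpos(): joint angles.
- read_joint_vel(): joint speeds.
- read_joint_efforts(): joint torques, N m.
- read_tool_pos(): TCP position.
- read_tcp_rot(): TCP orientation.
- read_contact_force(): force on the tool from outside, world axes, zero at the start.
- read_wrist_torque(): the same for the moment, N m.
- read_grip_width(): opening from 0.0 (shut) to 1.0 (fully open).
Only numpy, scipy, OpenCV 4.12 (cv2) and the standard library are available. Lean on these libraries where they do the work, as an engineer would, in place of code of your own. Each camera call takes 0.05 s, during which the arm holds its last target.

## Working session

There is one attempt and no reset: what is moved stays moved. The work goes in short steps, each a Python script; the robot and the scene stay as the last script left them, time stands still between calls to the robot, and variables do not carry over. Pictures are saved under pics/ and viewed, and the job is handed in when it is done.

```bash
ls; mkdir -p pics; cat > h.py <<'E'
from cell import *
import numpy as np, cv2
def snap(n,f):
    c=capture(n); cv2.imwrite('pics/'+f+'.png',c['color'][:,:,::-1]); np.savez('pics/'+f+'.npz',**c); return c
def ray(c,u,v):
    K=np.array(c['intrinsics']); a=(u-K[0,2])/K[0,0]; b=(v-K[1,2])/K[1,1]; k=float(c['k1'])
    x,y=a,b
    for _ in range(20):
        s=1+k*(x*x+y*y); x,y=a/s,b/s
    return np.array([x,y,1.])
def T(c):
    return np.linalg.inv(np.array(c['view'])) 
def px_z(c,u,v,z,M=None):
    M=T(c) if M is None else M
    d=M[:3,:3]@ray(c,u,v); o=M[:3,3]; t=(z-o[2])/d[2]; return o+t*d
def px_d(c,u,v,M=None):
    M=T(c) if M is None else M
    z=c['range_z'][int(round(v)),int(round(u))]; return M[:3,:3]@(ray(c,u,v)*z)+M[:3,3], z
def load(f): return dict(np.load('pics/'+f+'.npz'))
E
python3 - <<'E'
from h import *
print(read_time())
for n in('scene','top','wrist'):
    c=snap(n,n+'0'); print(n,c['intrinsics'],c['k1'],c.get('view',c.get('hand_eye')))
E
```

```text
pics
0.0
scene [[449.70854985   0.         279.6015375 ]
 [  0.         449.70854985 217.59781602]
 [  0.           0.           1.        ]] -0.08929773103021593 [[-5.28063754e-01  8.48914943e-01 -2.21831242e-02  2.32800800e+02]
 [ 4.92948580e-01  2.85156605e-01 -8.22002073e-01 -1.87627057e+02]
 [-6.91484179e-01 -4.45004640e-01 -5.69052283e-01  1.47470094e+03]
 [ 0.00000000e+00  0.00000000e+00  0.00000000e+00  1.00000000e+00]]
top [[479.82708668   0.         273.61249906]
 [  0.         479.82708668 210.32214854]
 [  0.           0.           1.        ]] -0.018976741740919626 [[ 1.08215950e-02 -9.99514262e-01  2.92255693e-02  2.12554580e+01]
 [-9.86305077e-01 -1.54798433e-02 -1.64203134e-01  5.07552564e+02]
 [ 1.64575781e-01 -2.70483876e-02 -9.85993508e-01  1.11311754e+03]
 [ 0.00000000e+00  0.00000000e+00  0.00000000e+00  1.00000000e+00]]
wrist [[353.59136292   0.         270.78704143]
 [  0.         353.59136292 204.45174853]
 [  0.           0.           1.        ]] -0.08565204329661293 [[-2.50635178e-04 -9.61510986e-01 -2.74766374e-01  8.08786146e+01]
 [ 9.99999911e-01 -1.47689052e-04 -3.95355910e-04 -3.71122331e-01]
 [ 3.39559065e-04 -2.74766449e-01  9.61510938e-01 -1.99220504e+02]
 [ 0.00000000e+00  0.00000000e+00  0.00000000e+00  1.00000000e+00]]
```

View pics/scene0.png

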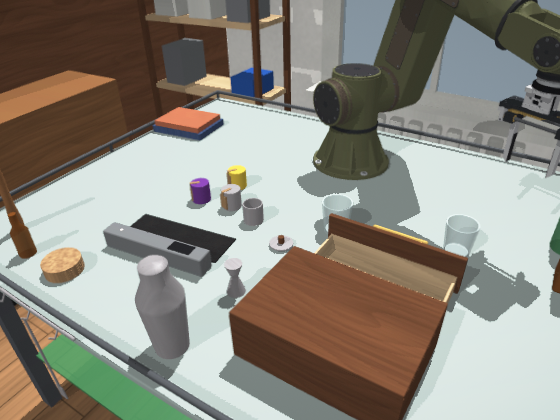

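View pics/top0.png

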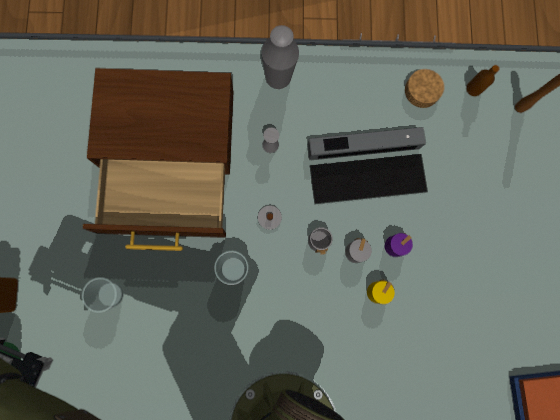

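View pics/wrist0.png

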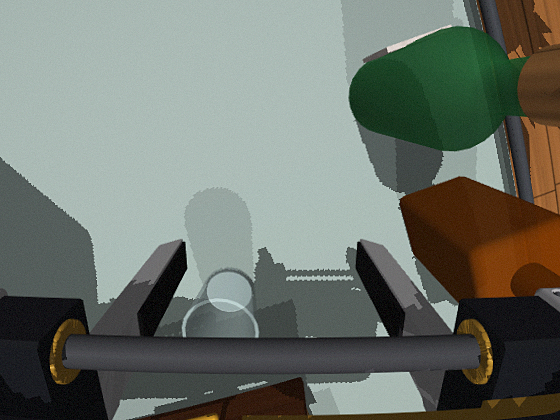

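```bash
python3 - <<'E'
from h import *
a=cv2.imread('pics/top0.png')
cv2.imwrite('pics/cropA.png',cv2.resize(a[195:315,250:430],None,fx=4.4,fy=4.4,interpolation=cv2.INTER_CUBIC))
cv2.imwrite('pics/cropB.png',cv2.resize(a[60:300,75:245],None,fx=2.5,fy=2.5,interpolation=cv2.INTER_CUBIC))
s=cv2.imread('pics/scene0.png')
cv2.imwrite('pics/cropC.png',cv2.resize(s[150:310,90:310],None,fx=3.6,fy=3.6,interpolation=cv2.INTER_CUBIC))
E
```

```text
(no output)
```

View pics/cropA.png

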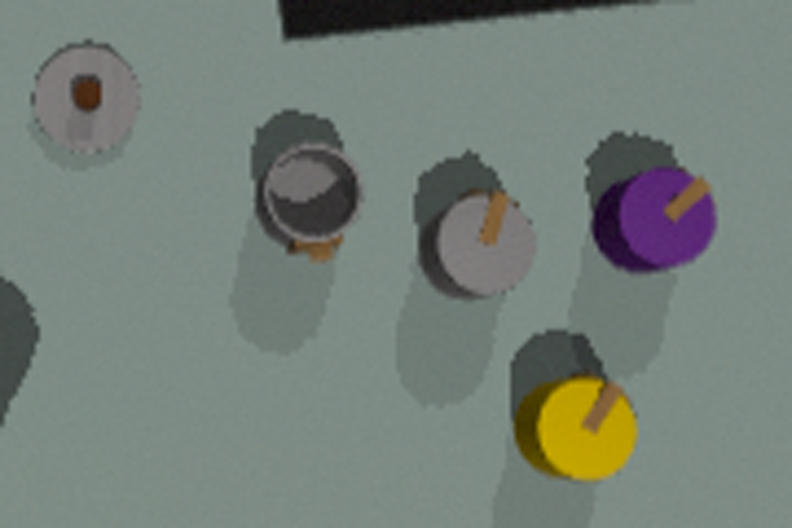

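View pics/cropB.png

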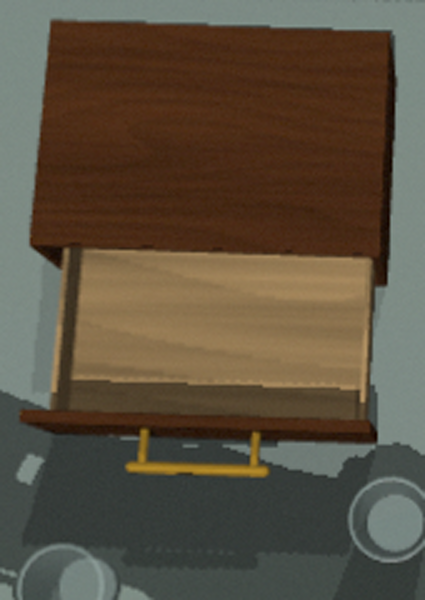

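View pics/cropC.png

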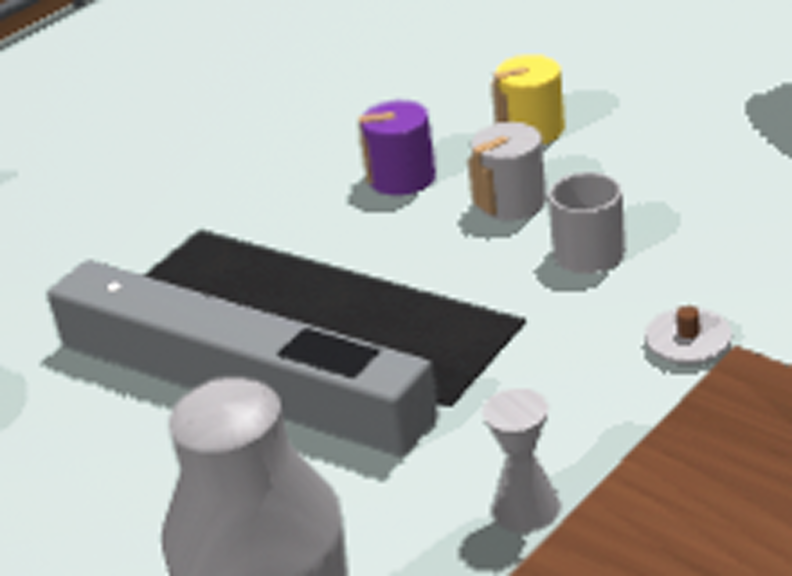

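```bash
python3 - <<'E'
from h import *
a=cv2.imread('pics/top0.png')
cv2.imwrite('pics/cropD.png',cv2.resize(a[115:215,295:440],None,fx=5.4,fy=5.4,interpolation=cv2.INTER_CUBIC))
cv2.imwrite('pics/cropE.png',cv2.resize(a[145:265,75:240],None,fx=4.8,fy=4.8,interpolation=cv2.INTER_CUBIC))
c=load('top0')
for n,u,v,z in [('tin',360.7,250.5,58),('tinseal',363.6,239.8,58),('jar',320.5,238.6,55),('tab',322.7,253.4,45),('lid',269.3,217,10),('knob',270,215.9,28),('purple',401.5,244.5,58),('yellow',383.4,292.5,58)]:
    print(n,px_z(c,u,v,z).round(1),px_d(c,u,v)[0].round(1))
E
```

```text
tin [ 411.9 -177.7   58. ] [ 411.9 -177.7   58. ]
tinseal [ 437.2 -185.    58. ] [ 437.  -184.6   59.8]
jar [439.  -83.2  55. ] [444.3 -89.4   6.1]
tab [404.9 -89.5  45. ] [405.2 -90.1  41. ]
lid [495.6  37.6  10. ] [493.3  37.8  25.1]
knob [495.6  36.2  28. ] [496.1  36.2  25.2]
purple [ 427.3 -275.2   58. ] [ 427.4 -275.7   56.3]
yellow [ 314.8 -229.    58. ] [ 314.8 -228.4   60.4]
```

View pics/cropD.png

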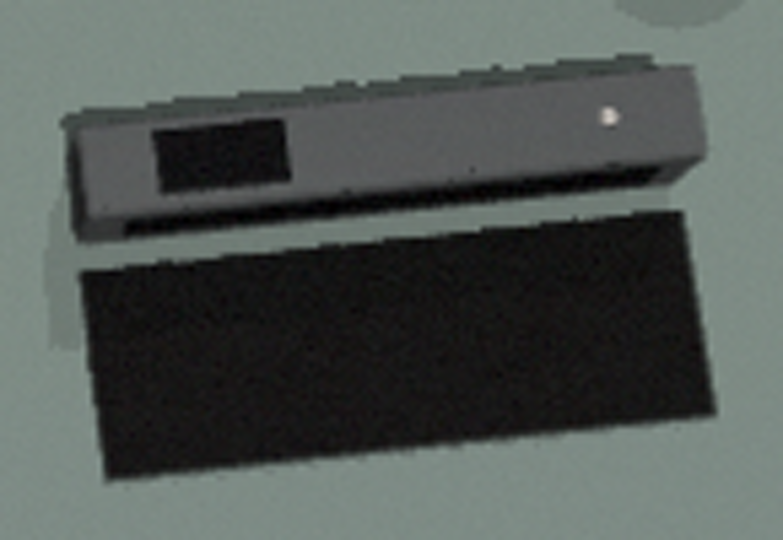

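View pics/cropE.png

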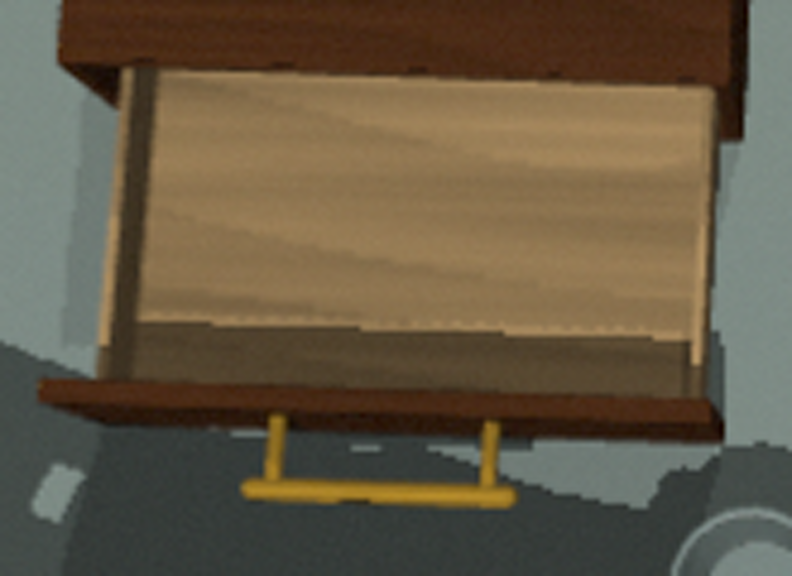

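```bash
python3 - <<'E'
from h import *
c=load('top0')
ps=[]
for U,V in [(80,272),(683,211),(716,412),(106,480)]:
    p=px_z(c,295+U/5.4,115+V/5.4,3);ps.append(p);print(p.round(1))
ps=np.array(ps);print('reader',ps.mean(0), np.linalg.norm(ps[0]-ps[1]),np.linalg.norm(ps[1]-ps[2]))
d=(ps[0]+ps[3]-ps[1]-ps[2]);print('yaw',np.degrees(np.arctan2(-d[0],d[1])))
e=(ps[0]+ps[1]-ps[3]-ps[2]);print('yaw',np.degrees(np.arctan2(e[1],e[0])))
f=lambda U,V,z:px_z(c,75+U/4.8,145+V/4.8,z)
h1,h2=f(248,489,80),f(510,497,80);print('handle',(h1+h2)/2,np.linalg.norm(h1-h2),np.degrees(np.arctan2(-(h1-h2)[0],(h1-h2)[1])))
u1,u2=f(62,62,115),f(735,83,115);print('unit front',(u1+u2)/2,np.linalg.norm(u1-u2),np.degrees(np.arctan2(-(u1-u2)[0],(u1-u2)[1])))
t1,t2=f(40,380,104),f(712,402,104);print('panel top inner',(t1+t2)/2,np.linalg.norm(t1-t2),np.degrees(np.arctan2(-(t1-t2)[0],(t1-t2)[1])))
b=lambda U,V:px_z(c,75+U/2.5,60+V/2.5,115)
q=[b(52,20),b(391,32),b(384,258),b(32,245)]
for x in q: print('unit',x.round(1))
for n,u,v in [('tumb',232,268),('tumb2',100,295)]: print(n,px_z(c,u,v,85).round(1))
print('jig',px_z(c,271,134,80))
# depth on mat, table
print(px_d(c,370,180)[0],px_d(c,450,250)[0])
E
```

```text
[630.6 -63.6   3. ]
[ 666.  -351.2    3. ]
[ 568.7 -362.9    3. ]
[531.6 -75.5   3. ]
reader [ 599.2239525  -213.31226239    3.        ] 289.796311728046 98.03459529128133
yaw 7.1867017930916814
yaw 6.84431515495291
handle [410.04472163 301.20003597  80.        ] 124.20870800520068 -0.9472697799433897
unit front [606.85795953 294.40185482 115.        ] 318.59350870181885 -0.8256077201873516
panel top inner [455.7752623  299.57345547 104.        ] 314.0116373388775 -1.0364634371857733
unit [827.8 452.  115. ]
unit [822.7 133.3 115. ]
unit [602.4 134.  115. ]
unit [609.  453.9 115. ]
tumb [366.1 122.   85. ]
tumb2 [302.3 414.8  85. ]
jig [685.61159128  37.27396642  80.        ]
[ 595.32848627 -216.3755785     3.06765103] [ 420.96030456 -415.25569891   -2.25966178]
```

```bash
cat >> h.py <<'E'
from scipy.spatial.transform import Rotation as Ro
def wsnap(f):
    p=np.array(read_tool_pos()); r=np.array(read_tcp_rot())
    c=capture('wrist'); M=np.eye(4); M[:3,:3]=Ro.from_euler('xyz',r,degrees=True).as_matrix(); M[:3,3]=p
    c['M']=M@np.array(c['hand_eye']); cv2.imwrite('pics/'+f+'.png',c['color'][:,:,::-1]); np.savez('pics/'+f+'.npz',**c); return c
E
python3 - <<'E'
from h import *
print(read_tcp_rot(), read_tool_pos())
for p,y in [((412,-178,35),-16),((440,-83,35),-169.5),((590,-283,38),7),((590,-143,38),7),((530,363,50),0),((530,233,50),0),((495,37,30),0)]:
    for yy in (y,y+180,y-180):
        q=inverse_kinematics(p,[180,0,yy]); print(p,yy,None if q is None else np.round(q,0))
movep([340,-130,260],[180,0,0]); c=wsnap('w1'); print(read_time(),read_qpos())
E
```

```text
[-1.79950245e+02 -1.81040933e-03  1.59500502e+02] [192.53718005 514.96167273 185.43130269]
(412, -178, 35) -16 [-28.  16. 111.  -0.  53.  78.]
(412, -178, 35) 164 [ -28.   16.  111.    0.   53. -102.]
(412, -178, 35) -196 [ -28.   16.  111.    0.   53. -102.]
(440, -83, 35) -169.5 [ -15.   16.  112.    0.   53. -116.]
(440, -83, 35) 10.5 [-15.  16. 112.  -0.  53.  64.]
(440, -83, 35) -349.5 [-15.  16. 112.  -0.  53.  64.]
(590, -283, 38) 7 [-29.  39.  76.  -0.  65.  54.]
(590, -283, 38) 187 [ -29.   39.   76.    0.   65. -126.]
(590, -283, 38) -173 [ -29.   39.   76.    0.   65. -126.]
(590, -143, 38) 7 [-17.  33.  85.  -0.  62.  66.]
(590, -143, 38) 187 [ -17.   33.   85.    0.   62. -114.]
(590, -143, 38) -173 [ -17.   33.   85.    0.   62. -114.]
(530, 363, 50) 0 [ 31.  36.  78.  -0.  65. 121.]
(530, 363, 50) 180 [ 31.  36.  78.   0.  65. -59.]
(530, 363, 50) -180 [ 31.  36.  78.   0.  65. -59.]
(530, 233, 50) 0 [ 20.  29.  90.  -0.  61. 110.]
(530, 233, 50) 180 [ 20.  29.  90.   0.  61. -70.]
(530, 233, 50) -180 [ 20.  29.  90.   0.  61. -70.]
(495, 37, 30) 0 [  0.  22. 104.  -0.  54.  90.]
(495, 37, 30) 180 [  0.  22. 104.   0.  54. -90.]
(495, 37, 30) -180 [  0.  22. 104.   0.  54. -90.]
2.5667 [-2.66306266e+01 -1.06504329e+01  1.06713518e+02  2.87622857e-03
  8.39473080e+01  6.32889425e+01]
```

View pics/w1.png

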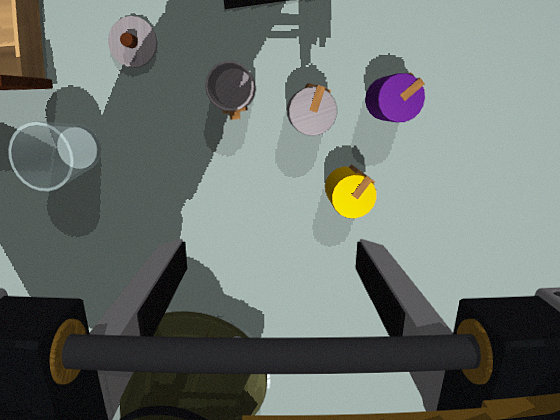

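```bash
python3 - <<'E'
from h import *
movep([400,-130,170],[180,0,0]); c=wsnap('w2'); print(read_time())
a=cv2.imread('pics/w2.png')
cv2.imwrite('pics/w2b.png',cv2.resize(a[:200,100:420],None,fx=2.5,fy=2.5,interpolation=cv2.INTER_CUBIC))
E
```

```text
3.125
```

View pics/w2b.png

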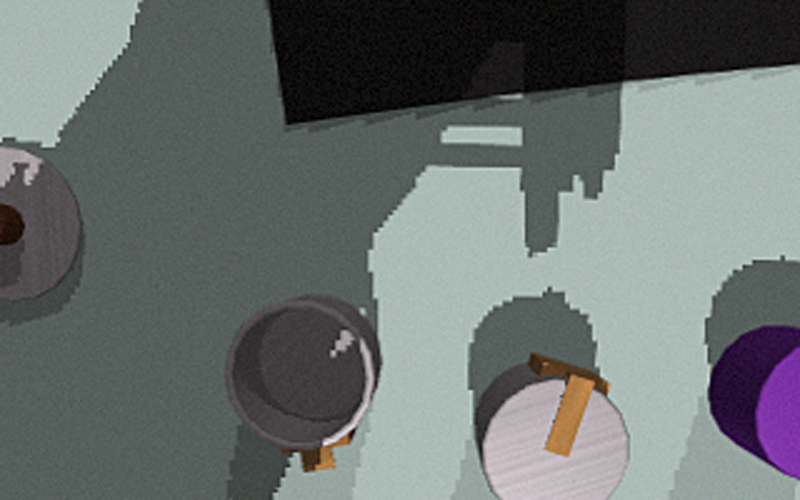

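```bash
python3 - <<'E'
from h import *
c=load('w2'); f=lambda U,V,z:px_z(c,100+U/2.5,V/2.5,z,c['M'])
t=f(556,450,58);s=f(582,380,58);j=f(300,371,55);b=f(318,467,45)
print(t,s,np.degrees(np.arctan2(*(s-t)[1::-1])));
l1,l2=f(531,358,45),f(606,388,45); d=l1-l2; print('label line yaw',np.degrees(np.arctan2(-d[0],d[1])),np.linalg.norm(d))
print(j,b,np.degrees(np.arctan2(*(b-j)[1::-1])))
m=f(287,124,3);print('mat corner',m)
E
```

```text
[ 412.97211133 -176.44692393   58.        ] [ 438.26106523 -184.70534984   58.        ] -18.085100275444077
label line yaw -21.142061418294016 30.14921451485716
[440.95180708 -84.75826076  55.        ] [403.58723336 -88.83263967  45.        ] -173.77683258076632
mat corner [531.36319454 -75.23197518   3.        ]
```

```bash
cat >> h.py <<'E'
def pick(x,y,z,yaw,zup=170):
    movep([x,y,zup],[180,0,yaw]); movel([x,y,z+40],v=250); movel([x,y,z],v=80); grab(); print('w',read_grip_width(),read_time())
    movel([x,y,zup],v=200)
def put(x,y,z,yaw,zup=170):
    movep([x,y,zup],[180,0,yaw]); movel([x,y,z+15],v=250); print('hit',movel([x,y,z],v=40,threshold=6),read_tool_pos()[2])
    open_gripper(); movel([x,y,zup],v=200); print(read_time())
E
python3 - <<'E'
from h import *
pick(412.5,-177,30,-18)
put(608.5,-282.5,33,7)
c=wsnap('w3')
E
```

```text
w 0.5601174932301882 5.3833
hit True 32.78732682703033
9.825
```

View pics/w3.png

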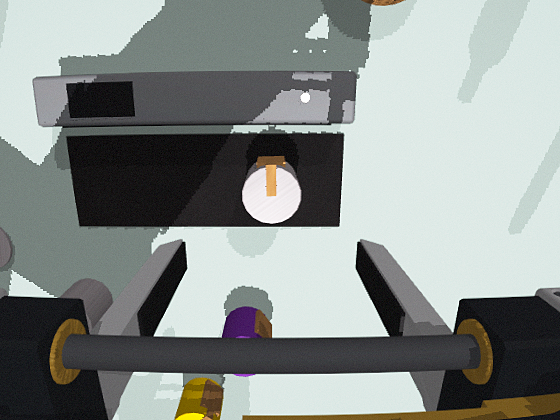

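```bash
python3 - <<'E'
from h import *
pick(440.3,-84.3,30,-172.5)
put(591.5,-143.5,33,7)
movep([560,-205,200],[180,0,7])
c=wsnap('w4')
a=cv2.imread('pics/w4.png')
cv2.imwrite('pics/w4b.png',cv2.resize(a[20:260,80:460],None,fx=2,fy=2,interpolation=cv2.INTER_CUBIC))
E
```

```text
w 0.566511604359928 14.2917
hit True 32.8910881900635
20.4667
```

View pics/w4b.png

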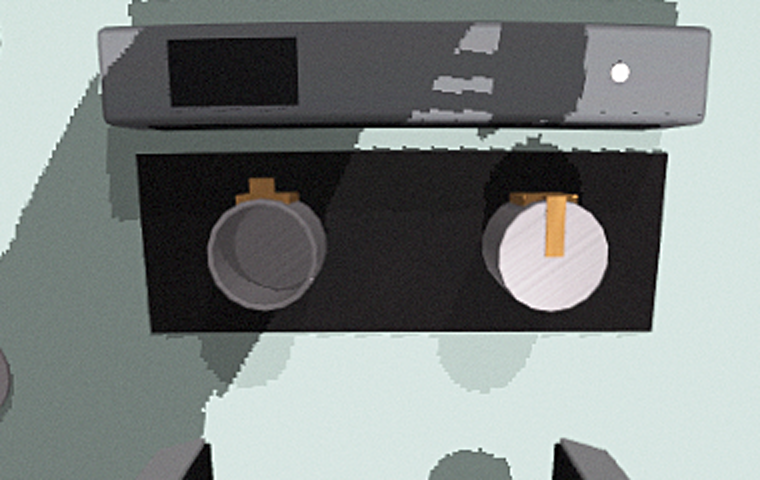

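```bash
python3 - <<'E'
from h import *
c=load('w4'); f=lambda U,V,z:px_z(c,80+U/2,20+V/2,z,c['M'])
A=lambda p,q:np.degrees(np.arctan2(*(q-p)[1::-1]))
co=[f(137,155,3),f(667,153,3),f(651,331,3),f(152,332,3)]
print(np.mean(co,0),A(co[1],co[0])-90,A(co[2],co[3])-90)
t=f(553.5,256,58);s=f(557,198,58);print('tin',t,A(t,s)); print('tin label',A(f(578,197,45),f(511,196,45))-90)
j=f(263,255,55);b=f(262,180,45);print('jar',j,A(j,b)); print('jar label',A(f(299,197,40),f(236,197,40))-90)
print(A(f(285,265,58),f(315,265,58)))
E
```

```text
[ 598.87975057 -212.44660994    3.        ] 7.193670922778665 7.0297278554345155
tin [ 607.57264979 -283.22697643   58.        ] 6.7615358452883285
tin label 6.619295746030048
jar [ 590.7037743  -143.91941321   55.        ] 8.037860021604343
jar label 6.5060173967865325
-83.27362844602908
```

```bash
python3 - <<'E'
from h import *
c=snap('top','top1')
a=cv2.imread('pics/w4.png')
cv2.imwrite('pics/w4c.png',cv2.resize(a[95:185,170:400],None,fx=3.4,fy=3.4,interpolation=cv2.INTER_CUBIC))
E
```

```text
(no output)
```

View pics/w4c.png

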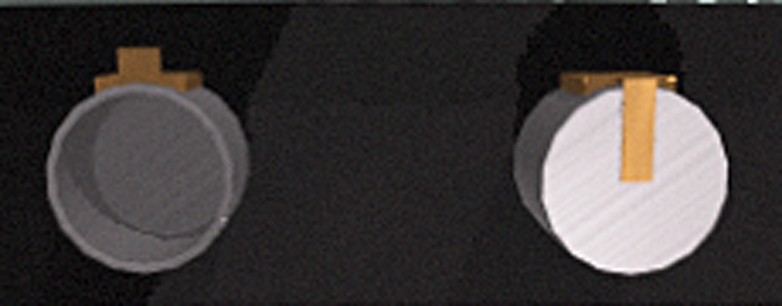

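View pics/top1.png

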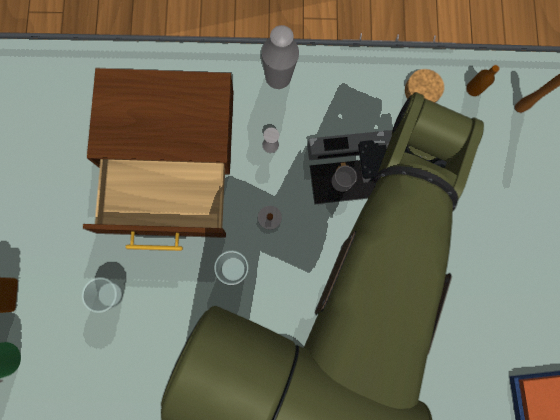

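```bash
python3 - <<'E'
from h import *
hold(0.5)
pick(608.3,-283,33,7,220)
put(528,237,46,-1,220)
pick(591.2,-143.8,33,7,220)
put(528,357,46,-1,220)
movep([450,290,260],[180,0,-1])
c=wsnap('w5')
c=snap('scene','scene2')
E
```

```text
w 0.5607661369238609 24.05
hit False 45.97060426952957
30.15
w 0.5620812817010181 33.7083
hit False 45.955395087905266
39.7417
```

View pics/w5.png

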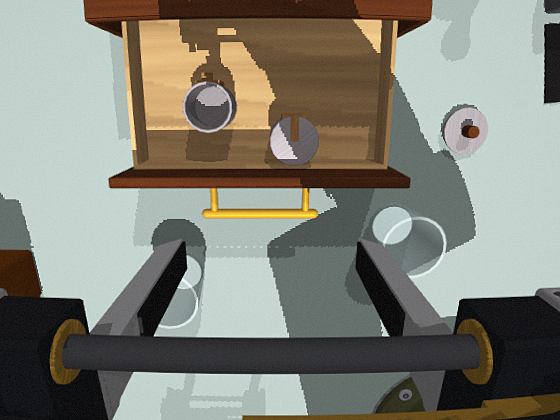

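View pics/scene2.png

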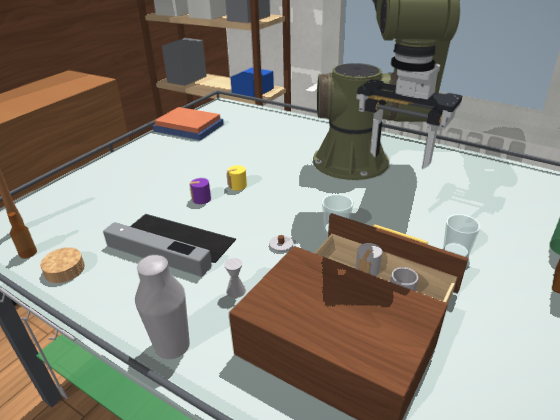

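```bash
python3 - <<'E'
from h import *
c=load('w5')
for n,u,v,z in [('jar',210,106.5,70),('tin',294.5,139.5,73),('lid',465.5,130,10),('knob',474,131.5,28)]: print(n,px_z(c,u,v,z,c['M']))
movep([430,37,170],[180,0,0]); wsnap('w6')
movep([460,357,200],[180,0,-1]); wsnap('w7')
a=cv2.imread('pics/w6.png');b=cv2.imread('pics/w7.png')
cv2.imwrite('pics/w67.png',np.vstack([cv2.resize(x[40:230,160:380],None,fx=3,fy=3,interpolation=cv2.INTER_CUBIC)[:300] if 0 else cv2.resize(x[60:200,170:400],None,fx=2.1,fy=2.1,interpolation=cv2.INTER_CUBIC) for x in (a,b)]))
E
```

```text
jar [528.08480492 353.20417258  70.        ]
tin [491.47605229 263.19792016  73.        ]
lid [495.80424115  38.62994257  10.        ]
knob [495.34173475  37.28750132  28.        ]
```

View pics/w67.png

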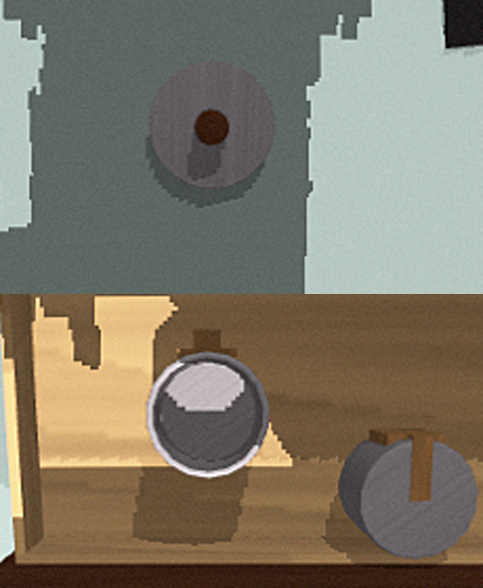

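```bash
python3 - <<'E'
from h import *
c=load('w6'); f=lambda c,U,V,z:px_z(c,170+U/2.1,60+V/2.1,z,c['M'])
print('lid',f(c,212,124,10),'knob',f(c,211,127,28)); c=load('w7'); print('jar',f(c,207.5,120.5,70))
E
```

```text
lid [495.5385953   37.33155805  10.        ] knob [494.91404502  37.79505871  28.        ]
jar [527.84666785 356.52924993  70.        ]
```

```bash
python3 - <<'E'
from h import *
x,y=495.3,37.5
movep([x,y,170],[180,0,0]); movel([x,y,60],v=250); movel([x,y,26],v=60); grab(); print(read_grip_width())
movel([x,y,220],v=200); wsnap('w8')
x,y=528,356.8
movep([x,y,220],[180,0,-1]); movel([x,y,112],v=200); wsnap('w8b'); print(movel([x,y,88.5],v=25,threshold=4),read_tool_pos(),read_contact_force(),read_time())
E
```

```text
0.0060451649907200455
False [528.07434719 356.86779754  88.68770777] [-0.34757169  0.45357988 -0.02467483] 50.9
```

View pics/w8b.png

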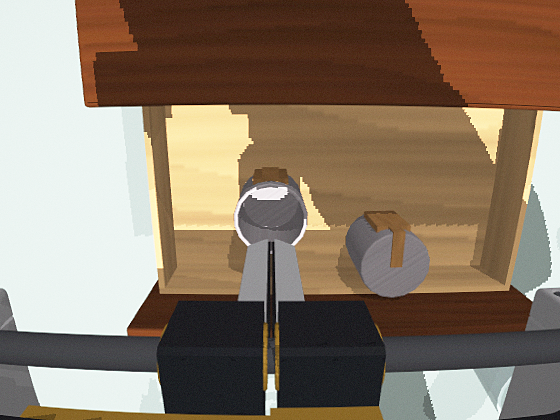

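View pics/w8.png

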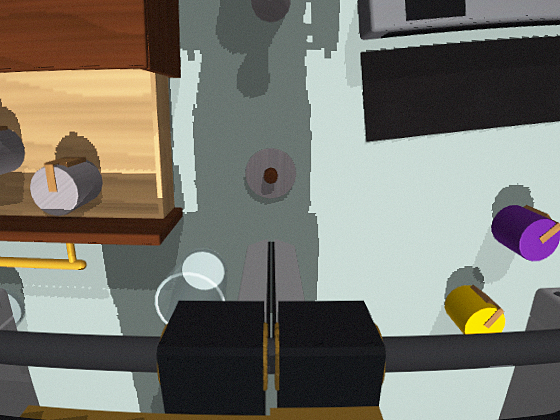

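```bash
python3 - <<'E'
from h import *
movel([528,356.8,220],v=200); open_gripper()
movep([430,37,170],[180,0,0]); wsnap('w9'); snap('scene','s9')
a=cv2.imread('pics/w9.png');b=cv2.imread('pics/s9.png')
cv2.imwrite('pics/w9b.png',np.vstack([cv2.resize(x,None,fx=2.1,fy=2.1,interpolation=cv2.INTER_CUBIC) for x in (a[60:200,170:400],b[160:300,170:400])]))
c=load('w9')
M=c['M']
for v in range(95,145,4): print([int(round(px_d(c,u,v,M)[0][2])) for u in range(235,310,5)])
E
```

```text
[1, 2, 1, 0, 11, 11, 11, 10, 11, 11, 11, 0, 0, 0, -1]
[0, 1, 0, 11, 11, 12, 11, 10, 12, 10, 10, 10, 1, 0, 0]
[0, 1, 9, 10, 10, 11, 10, 10, 11, 10, 10, 370, 12, 0, 0]
[1, 0, 11, 10, 10, 11, 11, 10, 11, 10, 11, 11, 11, 2, 0]
[1, 0, 10, 10, 10, 11, 10, 11, 12, 10, 12, 11, 10, 0, 0]
[-1, 0, 10, 10, 10, 11, 27, 27, 28, 11, 11, 9, 11, 0, 0]
[-1, 12, 8, 10, 11, 10, 28, 28, 29, 11, 10, 9, 9, 9, 2]
[1, 0, 10, 12, 11, 10, 28, 28, 29, 11, 10, 10, 11, 0, 1]
[0, 0, 11, 10, 9, 10, 10, 28, 11, 10, 10, 10, 10, 1, 0]
[2, -1, 11, 10, 11, 11, 11, 12, 10, 10, 9, 11, 9, 0, 1]
[1, 0, 9, 10, 9, 10, 10, 11, 10, 11, 11, 9, 10, 0, 0]
[0, -1, -1, 10, 9, 11, 11, 10, 9, 10, 10, 10, 0, 1, 1]
[0, 0, 2, 0, 9, 10, 10, 10, 10, 8, 10, 1, 1, 0, -1]
```

View pics/w9b.png

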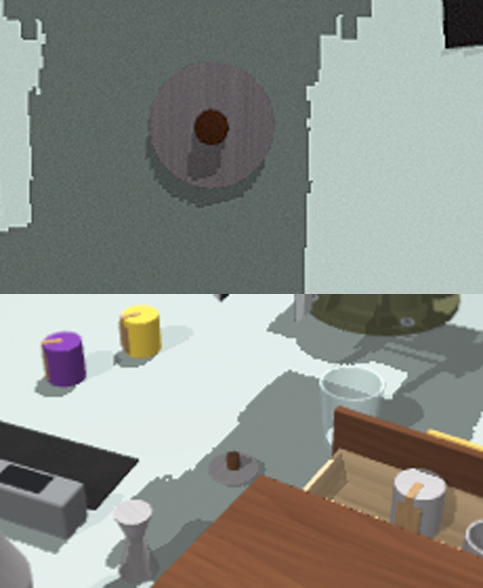

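```bash
python3 - <<'E'
from h import *
x,y=495.2,37.6
movep([x,y,100],[180,0,0]); movel([x,y,40],v=150); movel([x,y,26],v=60); print(read_tool_pos(),read_tcp_rot(),read_contact_force(),read_grip_width())
snap('scene','s10');wsnap('w10')
b=cv2.imread('pics/s10.png');cv2.imwrite('pics/s10b.png',cv2.resize(b[140:290,190:380],None,fx=4,fy=4,interpolation=cv2.INTER_CUBIC))
E
```

```text
[495.08688185  37.59876234  25.85012461] [-1.79999256e+02  2.49766515e-02 -2.46559345e-03] [ 0.28220263 -0.07647662 -0.56744124] 1.0005015721118489
```

View pics/s10b.png

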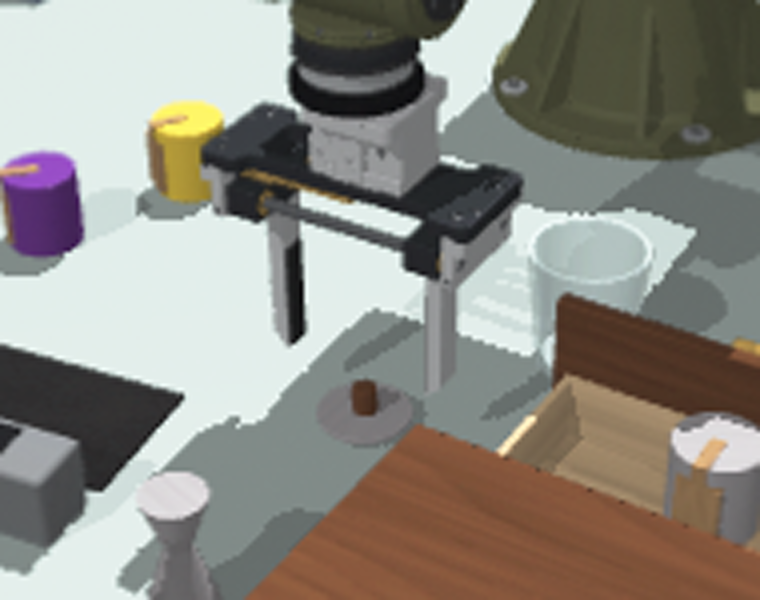

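View pics/w10.png

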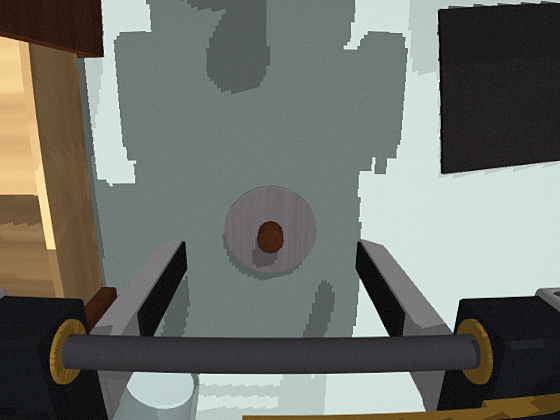

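```bash
python3 - <<'E'
from h import *
def proj(c,P,V):
    p=V@np.append(P,1); x,y=p[:2]/p[2]; s=1+float(c['k1'])*(x*x+y*y); K=np.array(c['intrinsics']); return K[0,0]*x*s+K[0,2],K[1,1]*y*s+K[1,2],p[2]
c=load('w10'); Vi=np.linalg.inv(c['M'])
for yy in (37.6+47,37.6-47):
  for z in (2,12,22,32): print('w',yy,z,np.round(proj(c,[495.1,yy,z],Vi),1))
s=load('s10')
for yy in (37.6+47,37.6-47):
  for z in (2,12,22,32): print('s',yy,z,np.round((np.array(proj(s,[495.1,yy,z],s['view'])[:2])-[190,140])*4,1))
b=cv2.imread('pics/w10.png');cv2.imwrite('pics/w10b.png',cv2.resize(b[200:360,120:420],None,fx=2.6,fy=2.6,interpolation=cv2.INTER_CUBIC))
print(c['range_z'][250:330:8,178], c['range_z'][250:330:8,365])
E
```

```text
w 84.6 2 [200.6 226.8 236.4]
w 84.6 12 [197.6 232.  226.8]
w 84.6 22 [194.4 237.6 217.2]
w 84.6 32 [191.  243.8 207.6]
w -9.399999999999999 2 [340.6 226.7 236.4]
w -9.399999999999999 12 [343.6 231.9 226.8]
w -9.399999999999999 22 [346.7 237.6 217.2]
w -9.399999999999999 32 [350.2 243.7 207.6]
s 84.6 2 [429.3 440.1]
s 84.6 12 [429.3 427.2]
s 84.6 22 [429.3 414.2]
s 84.6 32 [429.3 401. ]
s -9.399999999999999 2 [300.3 392.9]
s -9.399999999999999 12 [299.7 380.3]
s -9.399999999999999 22 [299.  367.5]
s -9.399999999999999 32 [298.4 354.5]
[179.97601 179.09254 177.75049 178.24306 177.66235 250.46655 253.77115
 253.99083 257.08707 259.39963] [181.61061 175.59628 172.79567 174.15602 173.8047  252.94012 252.31201
 255.32007 256.15958 258.7624 ]
```

View pics/w10b.png

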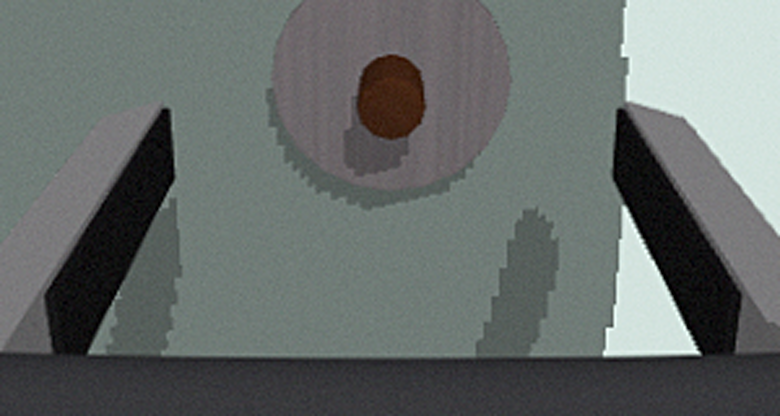

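```bash
python3 - <<'E'
from h import *
x,y=495.2,37.6
print(movel([x,y,-2],v=60),read_contact_force())
print(movel([x,y,-20],v=15,threshold=4),read_tool_pos(),read_contact_force())
E
```

```text
False [-0.06590936  0.31844499 -0.25767936]
True [495.1670392   37.60653595 -19.30666487] [-0.8779154  -0.12152173  6.20286487]
```

```bash
python3 - <<'E'
from h import *
snap('scene','s11');wsnap('w11')
b=cv2.imread('pics/s11.png');w=cv2.imread('pics/w11.png')
cv2.imwrite('pics/s11b.png',np.hstack([cv2.resize(b[170:290,210:330],(399,399),interpolation=cv2.INTER_CUBIC),cv2.resize(w[150:400,150:400],(399,399))]))
E
```

```text
(no output)
```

View pics/s11b.png

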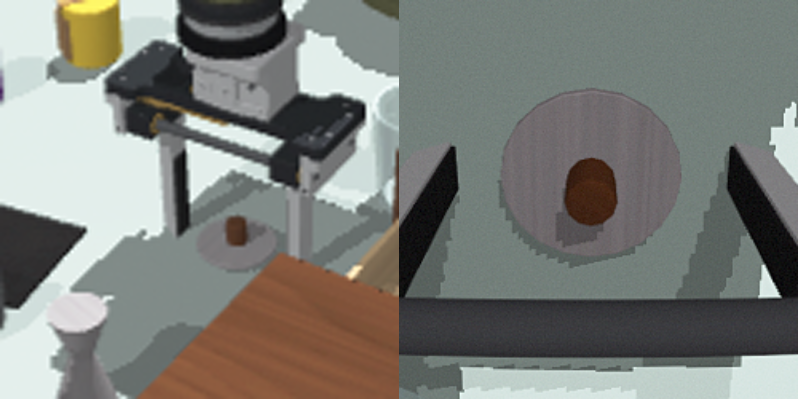

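```bash
python3 - <<'E'
from h import *
x,y=495.2,37.6
movel([x,y,-6.5],v=40); grab(); print(read_grip_width(),read_tool_pos())
movel([x,y,200],v=150); print(read_grip_width()); wsnap('w12'); snap('scene','s12')
b=cv2.imread('pics/s12.png');w=cv2.imread('pics/w12.png')
cv2.imwrite('pics/s12b.png',np.hstack([cv2.resize(b[90:290,210:410],(399,399),interpolation=cv2.INTER_CUBIC),cv2.resize(w[150:400,150:400],(399,399))]))
print(read_time())
E
```

```text
0.15797896561043842 [495.21232765  37.60883182  -6.47493116]
0.15979890163697416
61.1333
```

View pics/s12b.png

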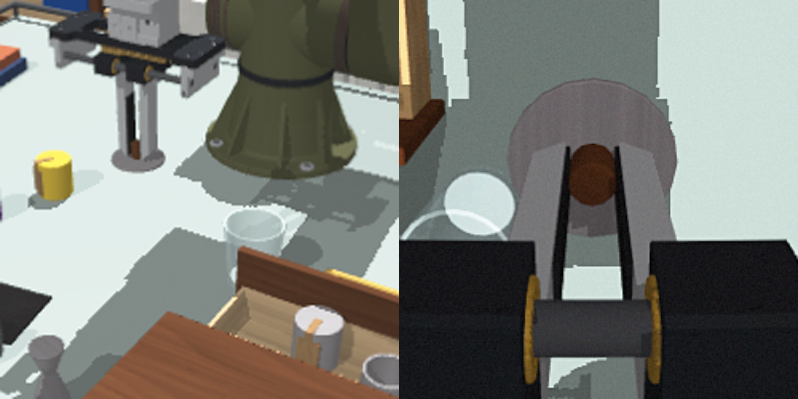

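```bash
python3 - <<'E'
from h import *
x,y=528,356.6
movep([x,y,220],[180,0,-1]); movel([x,y,80],v=150); print(movel([x,y,56.5],v=20,threshold=3),read_tool_pos(),read_contact_force(),read_time())
snap('scene','s13');wsnap('w13')
b=cv2.imread('pics/s13.png');w=cv2.imread('pics/w13.png')
cv2.imwrite('pics/s13b.png',np.hstack([cv2.resize(b[220:320,340:440],(399,399),interpolation=cv2.INTER_CUBIC),cv2.resize(w[100:350,150:400],(399,399))]))
E
```

```text
True [528.02598223 356.55743211  57.51075204] [-0.87274738 -0.65064833  5.59562295] 64.4833
```

View pics/s13b.png

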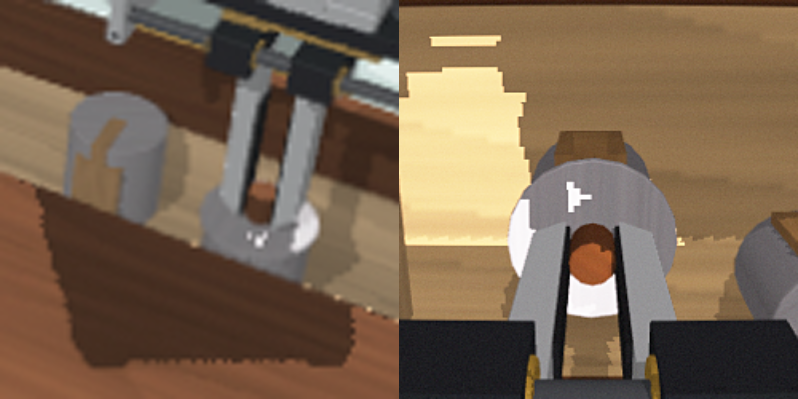

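```bash
python3 - <<'E'
from h import *
open_gripper(); movel([528,356.6,220],v=120); movep([430,310,230],[180,0,-1]); c=wsnap('w14');M=c['M']
snap('scene','s14')
b=cv2.imread('pics/s14.png');w=cv2.imread('pics/w14.png')
cv2.imwrite('pics/s14b.png',np.hstack([cv2.resize(b[220:320,330:430],(399,399),interpolation=cv2.INTER_CUBIC),cv2.resize(w[0:250,120:370],(399,399))]))
for v in range(55,125,5): print(v,[int(round(px_d(c,u,v,M)[0][2])) for u in range(180,280,6)])
print(read_time())
E
```

```text
55 [14, 16, 15, 15, 15, 15, 74, 73, 74, 13, 15, 15, 15, 16, 15, 15, 16]
60 [15, 18, 16, 16, 74, 73, 74, 73, 74, 74, 15, 17, 17, 16, 14, 15, 14]
65 [14, 15, 15, 74, 74, 73, 72, 74, 75, 75, 73, 16, 15, 16, 14, 15, 16]
70 [16, 16, 15, 75, 74, 74, 75, 73, 73, 75, 75, 73, 16, 17, 15, 16, 15]
75 [15, 15, 73, 73, 74, 74, 74, 74, 75, 75, 73, 76, 15, 14, 16, 15, 15]
80 [15, 13, 75, 73, 74, 76, 93, 93, 74, 74, 74, 74, 16, 16, 16, 16, 16]
85 [15, 16, 73, 74, 74, 92, 91, 93, 86, 75, 75, 75, 15, 16, 15, 15, 16]
90 [15, 16, 75, 73, 75, 74, 93, 92, 74, 75, 74, 74, 15, 16, 15, 15, 15]
95 [15, 14, 74, 74, 74, 75, 74, 76, 75, 74, 74, 74, 16, 16, 13, 16, 17]
100 [15, 15, 15, 76, 74, 74, 74, 74, 74, 74, 75, 73, 14, 16, 16, 15, 15]
105 [16, 15, 15, 75, 75, 74, 75, 74, 74, 75, 76, 14, 15, 15, 17, 16, 15]
110 [16, 15, 15, 16, 75, 75, 74, 75, 75, 74, 73, 14, 16, 15, 13, 15, 16]
115 [17, 16, 16, 16, 16, 15, 73, 73, 75, 17, 15, 15, 14, 15, 15, 15, 17]
120 [14, 16, 14, 14, 15, 15, 14, 16, 15, 15, 15, 17, 430, 16, 15, 17, 16]
67.975
```

View pics/s14b.png

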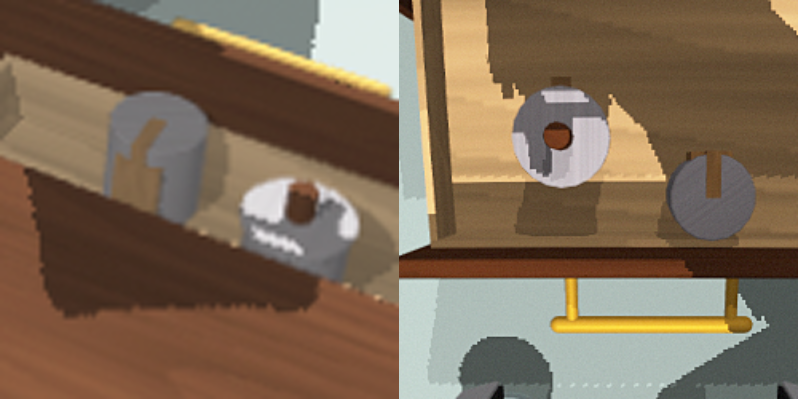

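View pics/w14.png

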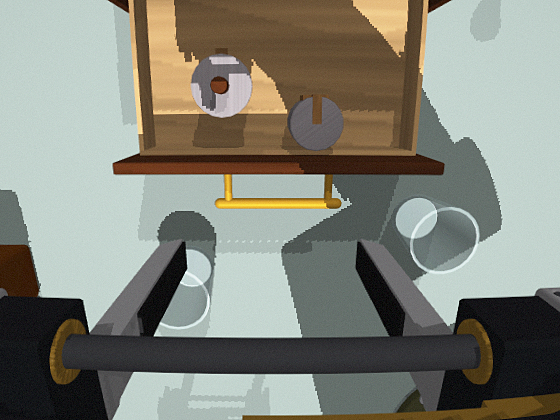

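```bash
python3 - <<'E'
from h import *
c=load('w14'); h1=px_z(c,216,203,80,c['M']);h2=px_z(c,340,203,80,c['M']);print(h1,h2)
m=(h1+h2)/2
movep([365,m[1],200],[180,0,-1]); grab(); movel([365,m[1],48],v=150)
def P(d): return [365+d,m[1]-0.016*d,48]
print(movel(P(60),v=30,threshold=1.2),read_tool_pos(),read_contact_force())
print(movel(P(165),v=50,threshold=12),read_tool_pos(),read_contact_force())
wsnap('w15'); print(read_time())
E
```

```text
[412.045721   366.61379059  80.        ] [409.81098349 238.96360803  80.        ]
True [396.85957785 302.1309271   47.64600261] [ 0.16522364  0.1224916  -0.2970246 ]
False [529.99411827 300.19659369  48.07822243] [-0.58175393  0.37676378  0.10887887]
74.95
```

View pics/w15.png

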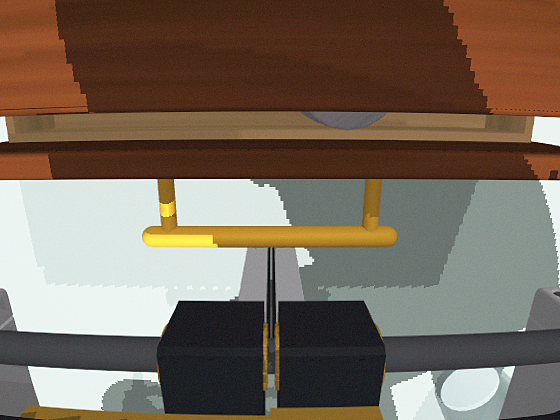

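Drawer is following; about 25 mm to go, tin upright. Continue slowly.

```bash
python3 - <<'E'
from h import *
p=read_tool_pos()
print(movel([p[0]+50,p[1]-0.8,48],v=20,threshold=12),read_tool_pos(),read_contact_force())
hold(0.3); wsnap('w16'); print(read_contact_force())
p=read_tool_pos(); movel([p[0]-60,p[1]+1,48],v=100); movel([p[0]-60,p[1]+1,220],v=200)
movep([400,290,260],[180,0,-1]); wsnap('w17'); snap('top','t17'); print(read_time())
a=cv2.imread('pics/w16.png');b=cv2.imread('pics/w17.png')
cv2.imwrite('pics/w1617.png',np.hstack([cv2.resize(x,(399,299)) for x in(a,b)]))
E
```

```text
True [545.57783391 299.84205261  47.56663857] [-1.94823634 -0.41588345  1.47944063]
[ 0.09837137 -0.09163849  0.231787  ]
78.7333
```

View pics/w1617.png

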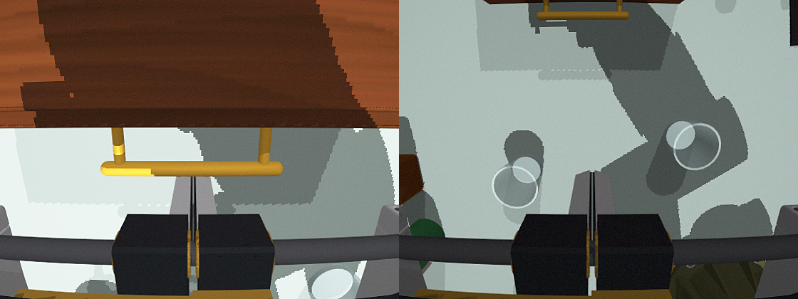

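View pics/t17.png

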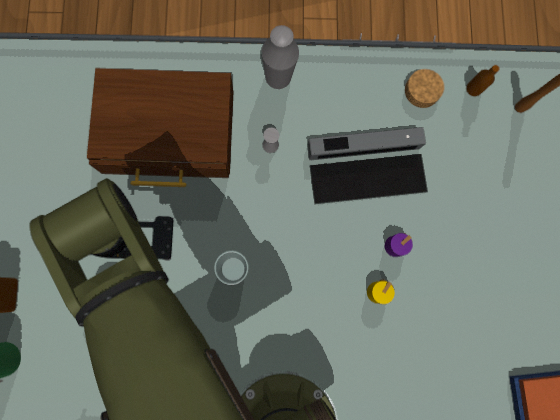

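```bash
python3 - <<'E'
from h import *
movep([485,301,220],[180,0,-1]); movel([485,301,48],v=200)
movel([530,300,48],v=100)
print(movel([565,299.6,48],v=15,threshold=20),read_tool_pos(),read_contact_force())
wsnap('w18')
movel([485,301,48],v=100); movel([485,301,220],v=200); wsnap('w19'); snap('scene','s19'); print(read_time())
a=cv2.imread('pics/w18.png');b=cv2.imread('pics/w19.png');s=cv2.imread('pics/s19.png')
cv2.imwrite('pics/w1819.png',np.vstack([cv2.resize(a[110:250,130:400],(780,400)),cv2.resize(b[0:200,130:400],(780,199))]))
cv2.imwrite('pics/s19b.png',s)
E
```

```text
True [545.54987505 299.7552487   47.52533783] [-1.53267236  0.33135289  1.05373337]
83.975
```

View pics/w1819.png

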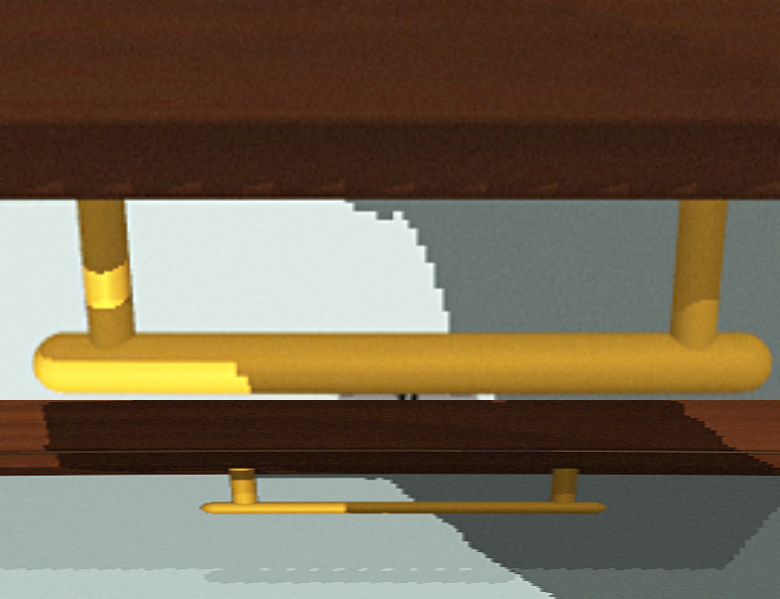

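View pics/s19.png

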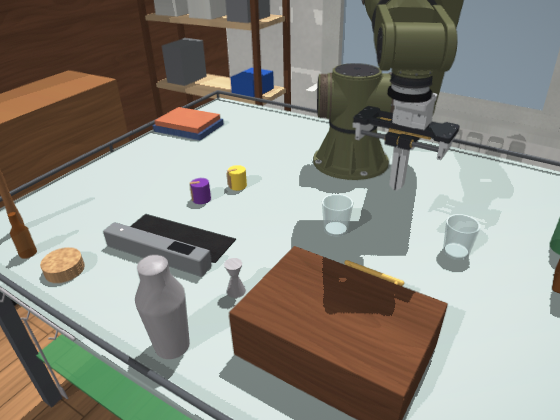

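```bash
python3 -c "
from h import *
finish_job(); print(read_time())"
```

```text
the job is handed in; nothing more can be done
the job is handed in; nothing more can be done
```

The job is handed in at about 84 s on the robot's clock: the tin and jar were read together, are now in the drawer with the lid on, and the drawer is shut. There was only one steel tin. The purple and yellow look-alikes, the tumblers and the jigger look unmoved in the last pictures.

- **Reading:** Both stood on the mat together, upright and wholly on it. Their labels were within about 1° of the reader's direction.
- **Drawer and lid:** I stood both in the drawer. The tin was later found a few centimetres from where I put it, still upright, so I left it there. The lid is level: its disc measured 74 mm above the table all over, which is the seated height.
- **Shutting:** The drawer met a hard stop twice at the same spot, after about 149 mm of travel, and its front sits flush with the unit.

**What disagreed:** My first grasp of the lid closed on nothing. The fingertips touched the table with the TCP reading 19 mm below it, whereas the description puts the tips 14 mm ahead of the TCP. I corrected the grasp height by that touch, and the second grasp held. Once the drawer was shut I could not see inside it again. My last look in, with about 25 mm left to close, showed only the top of the tin, still standing. The last view of the lid was before I pushed the drawer.

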